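# Assemble the specimen inspection stand

### The arm

A 6-joint arm with a two-finger parallel gripper is mounted at the origin on the work surface. World frame = base frame: x ahead of the robot, y to its left, z up, the work surface at z = 0. Lengths are in m, angles in rad, forces in N, time in s.
With the tool pointing down it reaches from about 0.3 to 0.875 m from the base axis. Payload 6.4 kg.
Tool frame: the origin (TCP) lies at the very end of the fingers, on their centre line; the grasp point (between the pads) lies 19 mm behind it; z points along the fingers, y is the line along which they close (so a half turn about z gives the same grasp; the last joint's range is limited). The gripper opens to 85 mm and grips with 20 to 120 N. Pads are 22 mm wide; open, the fingers measure 114 mm over their backs; the gripper's body (76 mm by 85 mm) begins 54 mm behind the grasp point. The pads swing forward as they close: fully open they stand 13 mm farther back than shut.
Start: joints at [1.141, 0.181, 1.607, -0, 1.354, -0.206], TCP at [0.128, 0.561, 0.231] pointing down, gripper open.
Joint ranges: [-2.99, 2.99], [-0.89, 2.07], [0.3, 2.58], [-1.14, 4.28], [0, 2.63], [-3.12, 3.12]. Speed limits (rad/s): [2.57, 2.57, 3.01, 3.14, 3.14, 3.14].

### API

Orientations are given as a unit quaternion [w, x, y, z].
In Python, from bench import telemetry, camera, ctrl, spotter gives the robot as it stands.
- The arm moves only by the tool send_rows, never from a script. Its argument "series" is a list of rows, each a list of 3 entries, a list of its own where there are three numbers: the turn, a rotation vector about the world's x, y, z in degrees, then the shift along the world's x, y, z in mm, then the closure, from -1 (fully open) to 1 (shut), so that 0 is half open. In form: [[[rx, ry, rz], [dx, dy, dz], gripper], ...]. A call has 1 to 10 rows; each row is the pose to reach, as a shift and turn from the pose commanded when the call began; what a row does not reach only later rows make up. A row lasts 1/8 s, in which the tool goes at most 62.5 mm and 10.7 degrees, less where a joint would pass 70% of its speed; a pose out of reach is approached as far as the arm can. A call with a gripper value outside its range is refused whole. The fingers move at their own pace and stop on an object; the grip force is fixed at half the most. Time passes only in rows, so rows that repeat a pose let the fingers close. It gives the time, the measured TCP pose, the force, the opening and the grip force at its end, in the units of the state.
- telemetry.get_obs(): the state, without advancing time (a new reading comes with each control period).
- camera(name): name is "scene" or "top" or "wrist"; returns a dict with "pixels" (384x512x3 uint8, red, green, blue), "camera_matrix" (3x3 intrinsics, pixels), "xyz" and "orientation" of the camera in the world. Camera axes: x right, y up, looking along -z (the intrinsics and any distortion apply to the point x, -y, -z); pixel columns grow to the right and rows downward; lengths in m; the calibration is good to about 2 mm. The wrist camera is an equidistant fisheye: a pixel r from the principal point sees the ray r / f radians off the axis. A picture is of the moment at which its call begins. There is no depth.
- ctrl.hand_in(): hands the job in; it is judged then, once.
Trained networks look in the newest picture that a camera, given by its name, has taken for a name from the list of things; names that differ only in an ending like _2 or _b are one class to them, and where a whole thing is asked for, a point or a joint stands for the part that bears it (a point fixed in the world has none). Each returns a list of dicts, best first, with "conf" (0 to 1); they miss things now and then, are a little off and sometimes report something else, mostly with a low value. They report only what shows in the picture. A call takes as long as a camera call. They do not tell look-alikes from the thing itself.
- spotter.boxes_of(thing, camera): "xyz" ([x, y, z] in m, in world coordinates, good to about 4 mm: the middle of the surface that is visible of it).
- spotter.landmark_of(thing, camera): "xyz" ([x, y, z] in m, in world coordinates, good to about 4 mm: a listed point, or the origin of a listed thing).
The state is a dict: "time_s": time; "q": joint angles; "dq": joint speeds; "joint_efforts": joint torques, N m; "eef_pos": TCP position; "eef_rot": TCP orientation; "wrist_force": force on the tool from outside, world axes, zero at the start; "torque": the same for the moment, N m; "opening": opening from 0.0 (shut) to 1.0 (fully open); "grasp_force": force on a finger pad.
Only numpy, scipy, OpenCV 4.12 (cv2) and the standard library are available. Lean on these libraries where they do the work, as an engineer would, in place of code of your own. Each camera call takes 0.05 s, during which the arm holds its last target. There are 200 camera calls.

### The job

Get the inspection stand ready for looking at beetles: first hang the magnifier by its brass eye on the stand's steel post, resting level on the collar with the lens pointing away from the yellow handwheel, and let go of it. The handwheel's spindle is crossed in its thread: by its black revolving handle turn it backward (counter-clockwise from above) until you notice it drop into the thread, then straight away turn it one full turn forward (clockwise) from there, and finish still gripping the handle so that it stays started. Leave the jar, the canister and the specimen box where they are.

Things in the scene. Friction and masses are not known exactly. Their poses are not given: they have to be found in the camera images.
- stand: grey inspection stand fixed to the table, base plate 120 x 280 x 12 mm (x, y, z). Origin under the centre of the base plate on the table; post at y = +85 mm, threaded boss at y = -85 mm in its frame; z up. It stands on a thin blue mat; its place and yaw vary.
- post_collar (a point): centre of the flat top of the stand's round collar (diameter 32 mm, 50 mm above the table). From this point a vertical steel post, diameter 10 mm, rises 35 mm, its last 5 mm tapered.
- boss_top (a point): point on the spindle axis (vertical) at the top of the grey threaded boss, diameter 52 mm, 60 mm above the table. Fixed.
- magnifier: loose magnifier, 160 g, flat on the table left or right of the stand. Origin: underside, on the axis of its brass eye (hole 15 mm, outside 33 mm, 14 mm tall); z up. Along +x a brass bar 10 mm wide, 14 mm tall, x = 17 to 58 mm, then a lens ring, diameter 59 mm, 10 mm tall, centre x = 87 mm. Along -x a counterweight disc, diameter 32 mm, 22 mm tall, centre x = -46 mm. Balances near the eye.
- bar_mid (a point): middle of the magnifier's 10 mm wide brass bar, 36 mm from the eye's axis towards the lens, 7 mm above its underside: the place to pinch it.
- lens (a point): centre of the magnifier's lens, 87 mm from the eye's axis, 5 mm above its underside.
- wheel_top (a point): top of the hub of the yellow handwheel (diameter 100 mm, 12 mm thick; its rim's top face is 10 mm below this point), on the spindle axis; 98 mm above the table at the start. It sinks as the spindle drops.
- grip_center (a point): centre of the wheel's black upright handle: sleeve, diameter 17 mm, 36 mm tall, 40 mm from the spindle axis, centre 124 mm above the table at the start, underside 18 mm above the wheel. It spins freely on its pin and floats on it 16 mm up or down against a soft spring (120 N/m): a hand may stay at one height while the wheel sinks, or sink with it.
- spindle_turn (a joint): turn of the handwheel, rad, growing clockwise from above (forward). Turned backward, the crossed spindle drops into the thread at about 0; the start is between 0.9 and 2.3. Forward is blocked at about 2.7 until it has dropped; backward it ends at -0.5. After the drop it turns forward freely up to 7.6.
- spindle (a joint): how far the spindle and handwheel have sunk, m: 0 at the start, 0.007 just after the drop, then 0.007 more per turn forward (0.014 one turn after the drop). Weight of spindle and wheel 450 g; it turns easily (under 0.1 N m).
- jar: bystander: clear jar with yellow lid, diameter 70 mm, 120 mm tall, on the other side of the stand from the magnifier; origin under its centre.
- canister: bystander: grey canister with black lid, diameter 96 mm, 109 mm tall; origin under its centre.
- specimen_box: bystander: white open specimen box 80 x 80 x 30 mm with a green beetle; origin under its centre.
Mind the look-alikes: they are no part of the job. Of the things that look like the magnifier, the larger one is meant.

How it is judged:
By the outcome, as a careful person would: the job done as asked, in the order asked, and still so for the second after the job is handed in, while the arm keeps its last pose, push and grip.
It also fails if it takes over 72 s, if anything falls off the work surface, if the arm or the gripper's body presses on something with over 40 N, if the wrist force passes 120 N, or if a joint passes its speed limit or range.

## Working session

There is one attempt and no reset: what is moved stays moved. The work goes in short steps, Python scripts to look and compute and a tool call to move; the robot and the scene stay as the last step left them, time stands still between calls to the robot, and variables do not carry over. Pictures are saved under pics/ and viewed, at most 10 in all, crops included, and the job is handed in when it is done.

Besides the shell and the picture viewer there is one more tool, called as a command line: name --argument value ..., lists and objects as JSON in quotes. send_rows: Moves the arm, as the interface text tells. Its arguments: {"type":"object","properties":{"series":{"type":"array","items":{"type":"array"}}},"required":["series"]}

```bash
mkdir -p pics; cat > h.py <<'E'
import cv2,numpy as np
from bench import telemetry,camera,ctrl,spotter
def snap(c,f=None):
    d=camera(c)
    if f: cv2.imwrite('pics/'+f,d['pixels'][:,:,::-1])
    return d
def show(c,pts=(),boxes=()):
    for n in pts:
        for r in spotter.landmark_of(n,c)[:3]: print(c,'L',n,round(r['conf'],2),np.round(np.array(r['xyz'])*1000).tolist())
    for n in boxes:
        for r in spotter.boxes_of(n,c)[:3]: print(c,'B',n,round(r['conf'],2),np.round(np.array(r['xyz'])*1000).tolist())
def st():
    o=telemetry.get_obs();print({k:np.round(v,3).tolist() for k,v in o.items() if k not in('dq','joint_efforts')})
E
python3 - <<'E'
from h import *
a=snap('scene');b=snap('top')
cv2.imwrite('pics/a.png',np.vstack([a['pixels'],b['pixels']])[:,:,::-1][:, :] if 0 else cv2.resize(np.hstack([a['pixels'],b['pixels']])[:,:,::-1],(800,300)))
cv2.imwrite('pics/top0.png',b['pixels'][:,:,::-1]);
for c in('top','scene'):
    show(c,['post_collar','boss_top','magnifier','bar_mid','lens','wheel_top','grip_center','jar','canister','specimen_box','stand'])
    show(c,[],['magnifier'])
st()
E
```

```text
top L post_collar 0.67 [558.0, 99.0, 53.0]
top L boss_top 0.76 [584.0, -77.0, 61.0]
top L magnifier 0.66 [537.0, -326.0, -3.0]
top L bar_mid 0.65 [393.0, -369.0, 4.0]
top L bar_mid 0.58 [553.0, -356.0, 9.0]
top L bar_mid 0.57 [560.0, 94.0, 47.0]
top L lens 0.71 [578.0, -397.0, 8.0]
top L lens 0.47 [385.0, -410.0, 3.0]
top L wheel_top 0.66 [585.0, -77.0, 96.0]
top L grip_center 0.49 [556.0, -44.0, 121.0]
top L jar 0.86 [527.0, 330.0, -0.0]
top L jar 0.62 [533.0, -324.0, -4.0]
top L canister 0.73 [554.0, -42.0, 125.0]
top L canister 0.69 [739.0, -234.0, -2.0]
top L specimen_box 0.7 [744.0, 210.0, 2.0]
top L specimen_box 0.4 [737.0, -233.0, -1.0]
top L stand 0.85 [566.0, 8.0, 1.0]
top B magnifier 0.83 [561.0, -378.0, 9.0]
top B magnifier 0.68 [389.0, -386.0, 5.0]
scene L post_collar 0.71 [558.0, 94.0, 54.0]
scene L boss_top 0.56 [583.0, -76.0, 61.0]
scene L magnifier 0.86 [529.0, -322.0, -0.0]
scene L magnifier 0.76 [395.0, -347.0, -2.0]
scene L bar_mid 0.86 [388.0, -370.0, 6.0]
scene L bar_mid 0.66 [548.0, -358.0, 4.0]
scene L lens 0.61 [383.0, -404.0, 1.0]
scene L lens 0.6 [574.0, -393.0, 7.0]
scene L wheel_top 0.82 [583.0, -72.0, 94.0]
scene L grip_center 0.44 [557.0, -43.0, 114.0]
scene L jar 0.66 [530.0, 328.0, -1.0]
scene L canister 0.74 [739.0, -236.0, -1.0]
scene L specimen_box 0.97 [744.0, 206.0, -2.0]
scene L stand 0.74 [578.0, -72.0, 97.0]
scene B magnifier 0.7 [555.0, -378.0, 10.0]
scene B magnifier 0.65 [393.0, -386.0, 5.0]
{'time_s': 1.3, 'q': [1.141, 0.181, 1.607, -0.0, 1.354, -0.206], 'eef_pos': [0.128, 0.561, 0.231], 'eef_rot': [0.0, 0.112, 0.994, -0.0], 'wrist_force': [0.246, -0.362, 0.184], 'torque': [0.008, 0.007, -0.02], 'grasp_force': 0.0, 'opening': 0.996}
```

View pics/top0.png

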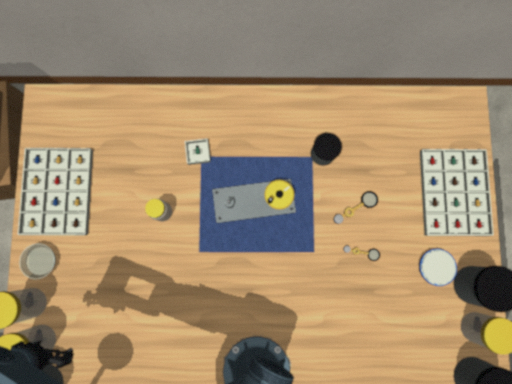

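View pics/a.png

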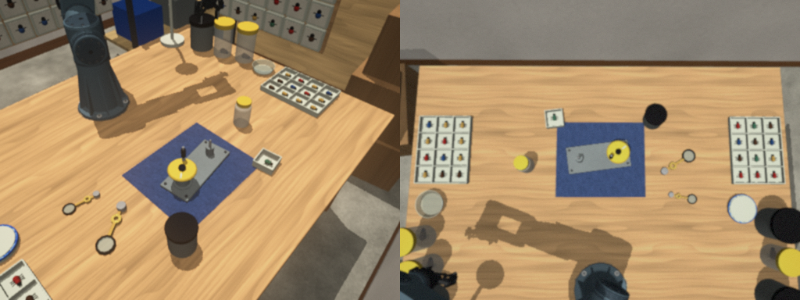

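The top picture shows the stand at about (255,200) with the wheel at (280,194). The larger magnifier is at (355,207) with its lens up and to the right, and the smaller look-alike is at (362,252). The detections agree with this: eye near (533,-324), bar_mid near (551,-356).

I'll pinch with the tool's y axis at -149°, so that placing needs a turn of +157°, which is inside joint 6's range.

send_rows --series '[[[0,0,-10],[30,-60,0],-1],[[0,0,-20],[55,-115,0],-1],[[0,0,-31],[80,-170,0],-1],[[0,0,-42],[105,-225,0],-1],[[0,0,-52],[130,-280,0],-1],[[0,0,-63],[155,-335,0],-1],[[0,0,-74],[180,-390,0],-1],[[0,0,-84],[205,-445,0],-1],[[0,0,-95],[230,-500,0],-1],[[0,0,-105],[255,-555,0],-1]]'

```text
time_s: 2.55
eef_pos: [0.3833, 0.0036, 0.2318]
eef_rot: [0.001, 0.858, 0.514, 0.001]
wrist_force: [0.6, 0.7, 0.2]
opening: 0.999
grasp_force: 0.0
```

send_rows --series '[[[0,0,-10],[25,-55,-10],-1],[[0,0,-21],[50,-110,-20],-1],[[0,0,-31],[75,-160,-40],-1],[[0,0,-42],[100,-210,-60],-1],[[0,0,-52],[125,-270,-70],-1],[[0,0,-63],[169,-361,-81],-1],[[0,0,-74],[169,-361,-81],-1],[[0,0,-95],[169,-361,-81],-1],[[0,0,-121],[169,-361,-81],-1],[[0,0,-121],[169,-361,-81],-1]]'

```text
time_s: 3.8
eef_pos: [0.5515, -0.3555, 0.1499]
eef_rot: [-0.0, 0.927, -0.374, -0.0]
wrist_force: [-0.3, -0.2, 0.3]
opening: 1.002
grasp_force: 0.0
```

send_rows --series '[[[0,0,0],[0,0,0],-0.5],[[0,0,0],[0,0,0],-0.5]]'

```text
time_s: 4.05
eef_pos: [0.5516, -0.3553, 0.1503]
eef_rot: [-0.0, 0.929, -0.369, -0.0]
wrist_force: [-0.9, 0.0, -0.3]
opening: 0.749
grasp_force: 0.0
```

```bash
python3 - <<'E'
from h import *
snap('wrist','w1.png');show('wrist',['magnifier','bar_mid','lens'])
for i in range(3):
  snap('top');show('top',['magnifier','bar_mid','lens','post_collar','boss_top'])
snap('scene');show('scene',['magnifier','bar_mid','lens','post_collar','boss_top'])
st()
E
```

```text
wrist L magnifier 0.7 [532.0, -322.0, 3.0]
wrist L bar_mid 0.88 [390.0, -367.0, 8.0]
wrist L bar_mid 0.6 [545.0, -356.0, 6.0]
wrist L lens 0.78 [382.0, -404.0, 3.0]
wrist L lens 0.62 [570.0, -396.0, 3.0]
top L magnifier 0.67 [532.0, -326.0, -6.0]
top L bar_mid 0.52 [550.0, -355.0, 6.0]
top L post_collar 0.8 [558.0, 96.0, 52.0]
top L post_collar 0.67 [532.0, -324.0, -2.0]
top L boss_top 0.77 [580.0, -80.0, 61.0]
top L magnifier 0.52 [533.0, -326.0, -2.0]
top L bar_mid 0.67 [550.0, -353.0, 7.0]
top L post_collar 0.78 [558.0, 97.0, 51.0]
top L boss_top 0.97 [580.0, -78.0, 59.0]
top L magnifier 0.65 [535.0, -322.0, 1.0]
top L magnifier 0.59 [550.0, -357.0, 9.0]
top L bar_mid 0.52 [554.0, -355.0, 8.0]
top L lens 0.2 [738.0, -235.0, -1.0]
top L post_collar 0.94 [558.0, 94.0, 52.0]
top L boss_top 0.92 [585.0, -78.0, 60.0]
scene L magnifier 0.79 [395.0, -348.0, -4.0]
scene L magnifier 0.75 [529.0, -325.0, -0.0]
scene L magnifier 0.66 [579.0, -73.0, 63.0]
scene L bar_mid 0.82 [550.0, -358.0, 7.0]
scene L bar_mid 0.61 [387.0, -369.0, 6.0]
scene L lens 0.97 [573.0, -394.0, 4.0]
scene L lens 0.7 [380.0, -405.0, 6.0]
scene L post_collar 0.63 [558.0, 91.0, 54.0]
scene L boss_top 0.77 [581.0, -75.0, 61.0]
scene L boss_top 0.29 [582.0, -73.0, 96.0]
{'time_s': 5.45, 'q': [-0.753, 0.432, 1.457, 0.0, 1.253, 1.578], 'eef_pos': [0.552, -0.355, 0.15], 'eef_rot': [-0.0, 0.929, -0.371, -0.0], 'wrist_force': [0.637, 0.308, -0.399], 'torque': [-0.007, -0.054, 0.022], 'grasp_force': 0.0, 'opening': 0.751}
```

View pics/w1.png

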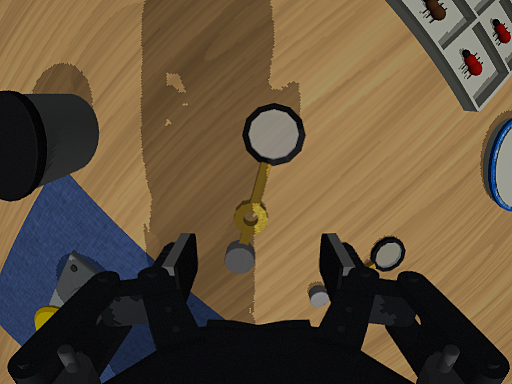

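The wrist picture shows the large magnifier with its eye at (251,216), lens at (273,134) and counterweight at (240,257). The small one is on the right at (388,253). I'll turn these pixels into positions to get the bar's angle.

```bash
cat >> h.py <<'E'
from scipy.spatial.transform import Rotation as R
def ray(d,u,v,z,fish=True):
    K=d['camera_matrix'];x=(u-K[0,2])/K[0,0];y=(v-K[1,2])/K[1,1]
    if fish:
        r=np.hypot(x,y)+1e-9;p=np.array([np.sin(r)*x/r,-np.sin(r)*y/r,-np.cos(r)])
    else: p=np.array([x,-y,-1.])
    q=np.array(d['orientation']);w=R.from_quat(q[[1,2,3,0]]).apply(p);o=np.array(d['xyz'])
    return np.round(1000*(o+w*(z-o[2])/w[2]),1)
E
python3 - <<'E'
from h import *
d=snap('wrist')
g=d['pixels'].astype(int);print(d['xyz'],d['orientation'])
hsv=cv2.cvtColor(d['pixels'],cv2.COLOR_RGB2HSV)
for n,u,v,z in(('eye',251,215,.014),('lens',273,134,.008),('cw',240,257,.022)):print(n,ray(d,u,v,z))
st()
im=d['pixels'][100:280,200:320,::-1];cv2.imwrite('pics/w1c.png',cv2.resize(im,None,fx=3.3,fy=3.3,interpolation=cv2.INTER_CUBIC))
E
```

```text
[ 0.6028176  -0.40398111  0.29353309] [-0.39009261  0.05489174 -0.12903934  0.91003489]
eye [ 531.7 -326.2   14. ]
lens [ 575.1 -397.     8. ]
cw [ 508.1 -287.7   22. ]
{'time_s': 5.5, 'q': [-0.753, 0.432, 1.457, -0.0, 1.253, 1.578], 'eef_pos': [0.552, -0.355, 0.15], 'eef_rot': [0.0, 0.929, -0.371, -0.0], 'wrist_force': [0.015, -0.165, 0.563], 'torque': [-0.05, -0.048, -0.005], 'grasp_force': 0.0, 'opening': 0.752}
```

View pics/w1c.png

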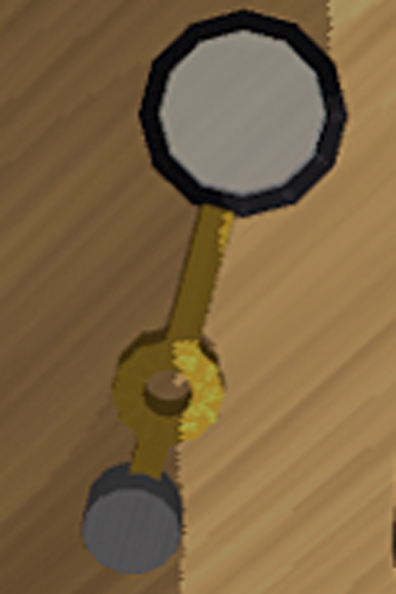

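The crop shows a straight bar with the lens at (243,113), the eye at (169,388) and the counterweight at (133,530). That gives a bar direction of about -59° and bar_mid near (550,-355). I'll turn -15.4° and go down to pinch it.

send_rows --series '[[[0,0,-8],[-2,0,-40],-0.5],[[0,0,-15.4],[-2,0,-80],-0.5],[[0,0,-15.4],[-2,0,-115],-0.5],[[0,0,-15.4],[-2,0,-130],-0.5],[[0,0,-15.4],[-2,0,-140],-0.5],[[0,0,-15.4],[-2,0,-146],-0.5],[[0,0,-15.4],[-2,0,-146],-0.5]]'

```text
time_s: 6.38
eef_pos: [0.55, -0.3557, 0.0049]
eef_rot: [0.0, 0.871, -0.492, 0.0]
wrist_force: [-0.3, 0.2, -0.5]
opening: 0.747
grasp_force: 0.0
```

send_rows --series '[[[0,0,0],[0,0,0],0.2],[[0,0,0],[0,0,0],0.5],[[0,0,0],[0,0,0],0.7],[[0,0,0],[0,0,0],1],[[0,0,0],[0,0,0],1],[[0,0,0],[0,0,0],1],[[0,0,0],[0,0,0],1]]'

```text
time_s: 7.25
eef_pos: [0.5499, -0.3556, 0.0049]
eef_rot: [0.0, 0.871, -0.492, 0.0]
wrist_force: [-0.9, 0.2, 6.1]
opening: 0.092
grasp_force: 61.2
```

send_rows --series '[[[0,0,0],[0,0,15],1],[[0,0,0],[0,0,45],1],[[0,0,0],[0,0,90],1],[[0,0,0],[0,0,130],1],[[0,0,0],[0,0,150],1],[[0,0,0],[0,0,150],1]]'

```text
time_s: 8.0
eef_pos: [0.5502, -0.3559, 0.1558]
eef_rot: [0.0, 0.871, -0.492, 0.001]
wrist_force: [0.2, -1.4, -2.2]
opening: 0.09
grasp_force: 60.3
```

```bash
python3 - <<'E'
from h import *
snap('wrist','w2.png');show('wrist',['magnifier','bar_mid','lens'])
snap('scene');show('scene',['magnifier','bar_mid','lens','post_collar'])
st()
E
```

```text
wrist L magnifier 0.89 [531.0, -325.0, 155.0]
wrist L magnifier 0.82 [394.0, -348.0, -5.0]
wrist L bar_mid 0.94 [390.0, -368.0, 8.0]
wrist L bar_mid 0.87 [548.0, -356.0, 157.0]
wrist L lens 0.81 [570.0, -399.0, 158.0]
wrist L lens 0.65 [380.0, -404.0, 3.0]
scene L magnifier 0.89 [395.0, -348.0, -1.0]
scene L magnifier 0.67 [528.0, 327.0, 1.0]
scene L magnifier 0.57 [528.0, -323.0, 148.0]
scene L bar_mid 0.82 [546.0, -354.0, 154.0]
scene L bar_mid 0.69 [390.0, -370.0, 6.0]
scene L lens 0.88 [383.0, -409.0, 4.0]
scene L lens 0.6 [572.0, -394.0, 148.0]
scene L post_collar 0.89 [558.0, 92.0, 53.0]
scene L post_collar 0.74 [742.0, 207.0, -2.0]
{'time_s': 8.45, 'q': [-0.755, 0.426, 1.459, -0.0, 1.258, 1.845], 'eef_pos': [0.549, -0.355, 0.153], 'eef_rot': [-0.0, 0.871, -0.492, -0.001], 'wrist_force': [-0.667, -0.862, -2.201], 'torque': [-0.071, -0.027, -0.015], 'grasp_force': 60.316, 'opening': 0.097}
```

View pics/w2.png

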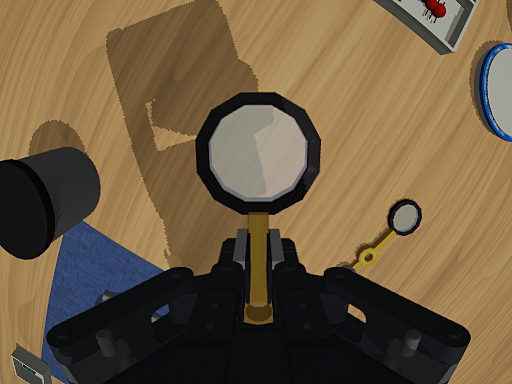

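The magnifier is held square in the pads, with its bar centred at about (258,270) and the lens at (258,152). I'll carry it toward the stand while turning, and stop beside the post for a close look.

send_rows --series '[[[0,0,10],[-10,30,10],1],[[0,0,20],[-15,60,20],1],[[0,0,30],[-25,90,30],1],[[0,0,40],[-30,120,30],1],[[0,0,50],[-40,150,30],1],[[0,0,60],[-45,180,30],1],[[0,0,70],[-50,210,30],1],[[0,0,80],[-55,240,30],1],[[0,0,90],[-60,270,30],1],[[0,0,100],[-65,300,30],1]]'

```text
time_s: 9.7
eef_pos: [0.4844, -0.0543, 0.1843]
eef_rot: [0.0, 0.935, 0.353, 0.0]
wrist_force: [-0.3, 0.3, -0.7]
opening: 0.096
grasp_force: 60.3
```

send_rows --series '[[[0,0,10],[0,30,0],1],[[0,0,20],[0,50,0],1],[[0,0,30],[-5,75,0],1],[[0,0,40],[-5,95,-10],1],[[0,0,50],[-5,115,-20],1],[[0,0,57.2],[-5,115,-25],1],[[0,0,57.2],[-5,115,-25],1],[[0,0,57.2],[-5,115,-25],1]]'

```text
time_s: 10.7
eef_pos: [0.4798, 0.0595, 0.1595]
eef_rot: [0.0, 0.655, 0.755, 0.0]
wrist_force: [-0.4, 0.5, -1.5]
opening: 0.093
grasp_force: 60.3
```

```bash
python3 - <<'E'
from h import *
d=snap('wrist','w3.png');show('wrist',['post_collar','boss_top','magnifier','lens','wheel_top'])
import pickle;pickle.dump({k:d[k] for k in('camera_matrix','xyz','orientation')},open('w3.pkl','wb'))
for c in('top','scene','top','scene'):
  snap(c);show(c,['post_collar','boss_top','wheel_top'])
st()
E
```

```text
wrist L post_collar 0.69 [560.0, 94.0, 51.0]
wrist L post_collar 0.25 [468.0, 108.0, 159.0]
wrist L magnifier 0.84 [486.0, 19.0, 158.0]
wrist L lens 0.87 [469.0, 105.0, 159.0]
top L post_collar 0.73 [560.0, 96.0, 50.0]
top L boss_top 0.75 [581.0, -78.0, 56.0]
top L wheel_top 0.56 [586.0, -73.0, 96.0]
scene L post_collar 0.69 [739.0, -234.0, 1.0]
scene L post_collar 0.66 [563.0, 90.0, 54.0]
scene L post_collar 0.56 [484.0, 18.0, 159.0]
scene L boss_top 0.93 [584.0, -75.0, 63.0]
scene L wheel_top 0.66 [581.0, -68.0, 97.0]
top L post_collar 0.96 [560.0, 96.0, 50.0]
top L post_collar 0.23 [738.0, -234.0, -3.0]
top L boss_top 0.58 [582.0, -74.0, 60.0]
top L wheel_top 0.83 [582.0, -72.0, 94.0]
scene L post_collar 0.86 [559.0, 90.0, 51.0]
scene L boss_top 0.8 [584.0, -77.0, 60.0]
scene L wheel_top 0.64 [580.0, -73.0, 95.0]
{'time_s': 11.8, 'q': [-0.122, 0.055, 1.901, 0.0, 1.185, -0.267], 'eef_pos': [0.48, 0.06, 0.159], 'eef_rot': [0.0, 0.654, 0.756, 0.0], 'wrist_force': [-0.279, -0.501, -2.492], 'torque': [0.044, 0.031, -0.017], 'grasp_force': 60.305, 'opening': 0.097}
```

View pics/w3.png

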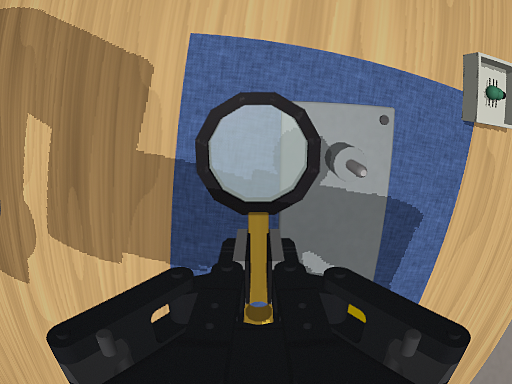

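The picture shows the post beside the lens, with its collar at about (346,161) and its tip at about (363,171). The plate's right edge runs from (395,108) to (375,280).

```bash
python3 - <<'E'
from h import *
import pickle;d=pickle.load(open('w3.pkl','rb'))
for n,u,v,z in(('tip',363,171,.085),('collar',346,161,.05),('lens',258.5,152,.164),('eyeTop',259,312,.168),('edge1',394,110,.012),('edge2',384,200,.012),('edge3',375,280,.012),('bolt',384,120,.012)):print(n,ray(d,u,v,z))
im=cv2.imread('pics/w3.png')[130:200,310:390];cv2.imwrite('pics/w3c.png',cv2.resize(im,None,fx=7,fy=7,interpolation=cv2.INTER_CUBIC))
E
```

```text
tip [557.7  95.1  85. ]
collar [553.7  96.   50. ]
lens [473.2 108.8 164. ]
eyeTop [486.   20.2 168. ]
edge1 [609.1 153.2  12. ]
edge2 [619.6  56.1  12. ]
edge3 [639.3 -45.1  12. ]
bolt [599.5 140.4  12. ]
```

View pics/w3c.png

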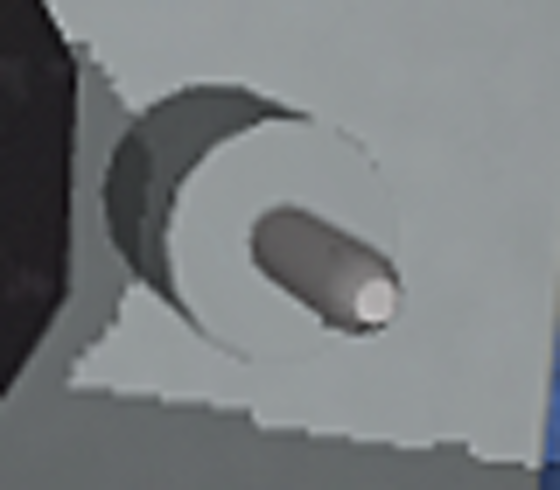

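Zoomed in, the post tip is at crop (376,298), which is pixel (363.7,172.6), and the collar centre is at (285,240), which is pixel (350.7,164.3). That puts the post near (559,93.5). The eye is now near (485.5,22.5), so I'll move above the post and stop just over its tip.

send_rows --series '[[[0,0,0],[25,25,0],1],[[0,0,0],[50,50,-10],1],[[0,0,0],[70,68,-30],1],[[0,0,0],[73.5,71,-50],1],[[0,0,0],[73.5,71,-62],1],[[0,0,0],[73.5,71,-62],1]]'

```text
time_s: 12.55
eef_pos: [0.5515, 0.1301, 0.0959]
eef_rot: [-0.001, 0.655, 0.756, -0.001]
wrist_force: [-0.2, -0.1, -1.8]
opening: 0.095
grasp_force: 60.3
```

```bash
python3 - <<'E'
from h import *
d=snap('wrist');s=snap('scene');t=snap('top')
show('scene',['magnifier','post_collar'])
def proj(d,p):
    q=np.array(d['orientation']);c=R.from_quat(q[[1,2,3,0]]).inv().apply(np.array(p)-d['xyz']);K=d['camera_matrix'];return K[0,2]+K[0,0]*c[0]/-c[2],K[1,2]-K[1,1]*c[1]/-c[2]
u,v=map(int,proj(s,[.559,.094,.08]));a=cv2.resize(s['pixels'][v-35:v+35,u-45:u+45],(450,350),interpolation=cv2.INTER_CUBIC)
b=cv2.resize(d['pixels'][280:350,215:285],(350,350),interpolation=cv2.INTER_CUBIC)
cv2.imwrite('pics/c4.png',np.hstack([a,b])[:,:,::-1]);st();print(u,v)
E
```

```text
scene L magnifier 0.86 [554.0, 91.0, 93.0]
scene L magnifier 0.84 [394.0, -346.0, -4.0]
scene L post_collar 0.97 [560.0, 93.0, 53.0]
{'time_s': 12.8, 'q': [0.023, 0.32, 1.727, -0.0, 1.092, -0.121], 'eef_pos': [0.554, 0.13, 0.098], 'eef_rot': [0.001, 0.654, 0.756, 0.001], 'wrist_force': [-0.151, -0.558, -1.37], 'torque': [0.066, 0.066, -0.015], 'grasp_force': 60.266, 'opening': 0.09}
268 180
```

View pics/c4.png

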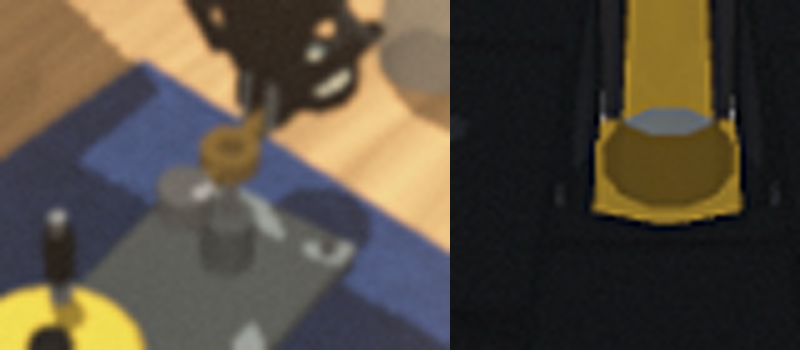

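On the left, the eye at (231,155) sits above the post at (227,190), within about 2 mm across. I'll lower it in small steps and watch the force.

send_rows --series '[[[0,0,0],[0,0,-4],1],[[0,0,0],[0,0,-7],1],[[0,0,0],[0,0,-10],1],[[0,0,0],[0,0,-12],1],[[0,0,0],[0,0,-14],1],[[0,0,0],[0,0,-14],1]]'

```text
time_s: 13.55
eef_pos: [0.5529, 0.1307, 0.083]
eef_rot: [-0.0, 0.654, 0.756, -0.0]
wrist_force: [-0.5, -0.8, -2.1]
opening: 0.092
grasp_force: 60.3
```

```bash
python3 - <<'E'
from h import *
st()
E
```

```text
{'time_s': 13.55, 'q': [0.023, 0.343, 1.734, 0.0, 1.065, -0.121], 'eef_pos': [0.553, 0.131, 0.083], 'eef_rot': [-0.0, 0.654, 0.756, -0.0], 'wrist_force': [-0.454, -0.815, -2.109], 'torque': [0.053, 0.002, -0.027], 'grasp_force': 60.275, 'opening': 0.092}
```

send_rows --series '[[[0,0,0],[0,0,-5],1],[[0,0,0],[0,0,-10],1],[[0,0,0],[0,0,-14],1],[[0,0,0],[0,0,-18],1],[[0,0,0],[0,0,-22],1],[[0,0,0],[0,0,-24],1],[[0,0,0],[0,0,-24],1]]'

```text
time_s: 14.42
eef_pos: [0.553, 0.1307, 0.0591]
eef_rot: [-0.0, 0.654, 0.756, -0.0]
wrist_force: [-0.2, 0.7, -1.8]
opening: 0.093
grasp_force: 60.3
```

send_rows --series '[[[0,0,0],[0,0,-1.5],1],[[0,0,0],[0,0,-3],1],[[0,0,0],[0,0,-4],1],[[0,0,0],[0,0,-4],1]]'

```text
time_s: 14.92
eef_pos: [0.553, 0.1307, 0.0552]
eef_rot: [-0.0, 0.654, 0.756, -0.0]
wrist_force: [0.8, -0.6, -2.3]
opening: 0.092
grasp_force: 60.3
```

send_rows --series '[[[0,0,0],[0,0,-1],1],[[0,0,0],[0,0,-1.5],1],[[0,0,0],[0,0,-1.5],1]]'

```text
time_s: 15.3
eef_pos: [0.5533, 0.1308, 0.0546]
eef_rot: [0.0, 0.654, 0.756, 0.0]
wrist_force: [-3.3, 0.5, 6.0]
opening: 0.092
grasp_force: 61.3
```

The magnifier has touched the collar. I'll release it and rise.

send_rows --series '[[[0,0,0],[0,0,0],0.7],[[0,0,0],[0,0,0],0.4],[[0,0,0],[0,0,0],0],[[0,0,0],[0,0,0],0],[[0,0,0],[0,0,20],0],[[0,0,0],[0,0,60],0],[[0,0,0],[0,0,120],0],[[0,0,0],[0,0,150],0]]'

```text
time_s: 16.3
eef_pos: [0.5546, 0.1308, 0.2075]
eef_rot: [0.002, 0.654, 0.756, 0.002]
wrist_force: [0.1, -0.4, -0.4]
opening: 0.499
grasp_force: 0.0
```

```bash
python3 - <<'E'
from h import *
d=snap('wrist','w5.png');show('wrist',['magnifier','lens'])
for c in('scene','top'):
  snap(c);show(c,['magnifier','lens','grip_center','wheel_top','boss_top'],['grip_center'])
st()
E
```

```text
wrist L magnifier 0.68 [560.0, 93.0, 53.0]
wrist L magnifier 0.28 [541.0, 175.0, 53.0]
wrist L lens 0.68 [544.0, 177.0, 54.0]
wrist L lens 0.4 [560.0, 93.0, 50.0]
scene L magnifier 0.9 [559.0, 91.0, 53.0]
scene L magnifier 0.72 [395.0, -348.0, -4.0]
scene L lens 0.84 [382.0, -407.0, 0.0]
scene L lens 0.65 [546.0, 182.0, 56.0]
scene L grip_center 0.62 [558.0, -45.0, 117.0]
scene L wheel_top 0.85 [580.0, -72.0, 93.0]
scene L boss_top 0.94 [580.0, -77.0, 62.0]
scene B grip_center 0.43 [565.0, -49.0, 118.0]
top L magnifier 0.72 [560.0, 90.0, 48.0]
top L magnifier 0.5 [392.0, -341.0, -3.0]
top L lens 0.79 [384.0, -408.0, 6.0]
top L lens 0.74 [571.0, 8.0, 0.0]
top L lens 0.59 [550.0, 178.0, 58.0]
top L grip_center 0.55 [552.0, -44.0, 122.0]
top L wheel_top 0.95 [585.0, -76.0, 97.0]
top L boss_top 0.85 [583.0, -75.0, 57.0]
{'time_s': 17.15, 'q': [0.023, 0.192, 1.652, 0.0, 1.298, -0.121], 'eef_pos': [0.553, 0.131, 0.204], 'eef_rot': [-0.0, 0.654, 0.756, -0.0], 'wrist_force': [-0.692, -0.555, -0.774], 'torque': [0.015, 0.042, 0.022], 'grasp_force': 0.0, 'opening': 0.498}
```

View pics/w5.png

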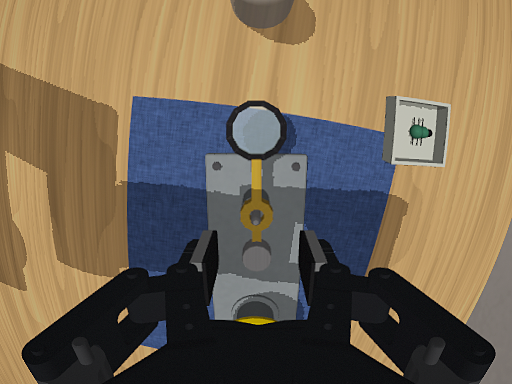

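The picture shows the magnifier hanging on the post, with its eye at (256,216) and the post through it. Its lens at (256,130) points away from the wheel, in line with the plate. Next I'll move over the handle, which is near (557,-45), and look from close by.

send_rows --series '[[[0,0,0],[1,-40,0],0],[[0,0,0],[2,-90,0],0],[[0,0,0],[3,-140,0],0],[[0,0,0],[4,-176,-10],0],[[0,0,0],[4,-176,-38],0],[[0,0,0],[4,-176,-38],0]]'

```text
time_s: 17.9
eef_pos: [0.5553, -0.0453, 0.1637]
eef_rot: [-0.002, 0.655, 0.756, -0.001]
wrist_force: [0.3, -0.2, -0.0]
opening: 0.498
grasp_force: 0.0
```

```bash
python3 - <<'E'
from h import *
d=snap('wrist','w6.png');show('wrist',['grip_center','wheel_top','boss_top','magnifier'])
for c in('scene','top'):
  s=snap(c,c+'6.png');show(c,['grip_center','wheel_top'])
  print(c,np.round(s['xyz'],2))
h=cv2.cvtColor(d['pixels'],cv2.COLOR_RGB2HSV);h
cv2.imwrite('pics/c6.png',np.hstack([cv2.resize(cv2.imread('pics/w6.png'),(480,360)),cv2.resize(cv2.imread('pics/scene6.png')[140:260,180:280],(300,360))]))
st()
E
```

```text
wrist L grip_center 0.63 [557.0, -44.0, 123.0]
wrist L wheel_top 0.85 [582.0, -74.0, 101.0]
wrist L boss_top 0.84 [584.0, -75.0, 60.0]
wrist L magnifier 0.7 [561.0, 89.0, 52.0]
wrist L magnifier 0.49 [392.0, -347.0, -2.0]
scene L grip_center 0.57 [556.0, -45.0, 119.0]
scene L wheel_top 0.77 [581.0, -73.0, 98.0]
scene L wheel_top 0.65 [567.0, 11.0, 0.0]
scene [ 1.06 -0.52  0.87]
top L wheel_top 0.57 [586.0, -74.0, 95.0]
top [0.39 0.01 1.43]
{'time_s': 18.45, 'q': [-0.293, 0.212, 1.708, 0.0, 1.22, -0.438], 'eef_pos': [0.557, -0.045, 0.166], 'eef_rot': [0.0, 0.654, 0.756, 0.0], 'wrist_force': [0.241, -0.513, 0.403], 'torque': [-0.033, 0.039, -0.014], 'grasp_force': 0.0, 'opening': 0.499}
```

View pics/c6.png

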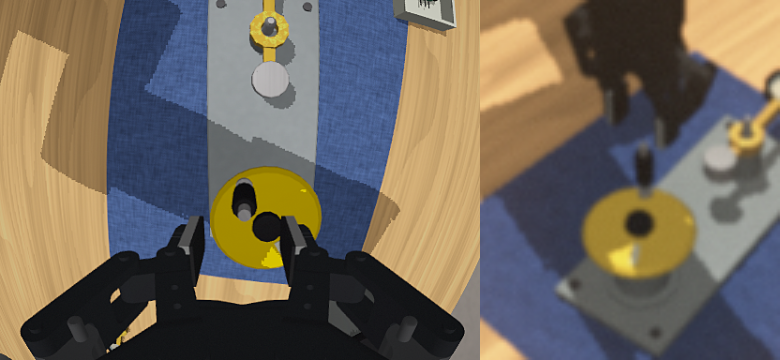

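The wrist half shows the handle at (244,200) between the fingers and the wheel hub at (267,226). The scene half agrees. I'll go down around the sleeve and close.

send_rows --series '[[[0,0,0],[0,0,-20],0],[[0,0,0],[0,0,-40],0],[[0,0,0],[0,0,-54],0],[[0,0,0],[0,0,-61],0],[[0,0,0],[0,0,-61],0.3],[[0,0,0],[0,0,-61],0.6],[[0,0,0],[0,0,-61],1],[[0,0,0],[0,0,-61],1],[[0,0,0],[0,0,-61],1],[[0,0,0],[0,0,-61],1]]'

```text
time_s: 19.7
eef_pos: [0.5575, -0.0454, 0.105]
eef_rot: [0.0, 0.654, 0.756, 0.0]
wrist_force: [1.8, -0.9, -0.7]
opening: 0.182
grasp_force: 58.4
```

```bash
cat >> h.py <<'E'
def rim(tag):
    # yellow wheel in scene: lower rim row (subpixel), and mean wrist force
    F=[];L=[]
    for i in range(3):
        d=camera('scene');o=telemetry.get_obs();F.append(np.r_[o['wrist_force'],o['torque']])
        im=d['pixels'].astype(float)[140:260,180:280]
        y=np.clip((im[:,:,0]-im[:,:,2]-40)/60,0,1)
        y[:, :20]=0
        m=(y>.5).astype(np.uint8);n,lab,s,c=cv2.connectedComponentsWithStats(m)
        k=1+np.argmax(s[1:,4]);x0,y0,w,hh,a=s[k];cx=x0+w//2
        yy=y*(cv2.dilate((lab==k).astype(np.uint8),np.ones((3,3))))
        cols=range(cx-4,cx+5);bot=[]
        for c_ in cols:
            col=yy[:,c_];b=np.where(col>.5)[0].max();bot.append(b+ (col[b+1] if b+1<len(col) else 0)+col[b]-1)
        L.append([np.mean(bot)+140,x0+180,x0+w+180,a])
    o=telemetry.get_obs()
    print(tag,'rim',np.round(np.mean(L,0),2),'F',np.round(np.mean(F,0),2),'t',o['time_s'],'tcp',np.round(np.array(o['eef_pos'])*1000,1),'open',round(float(o['opening']),3))
E
python3 -c "
from h import *
rim('0');rim('0')"
```

```text
0 rim [231.38 215.   252.   757.  ] F [ 1.32  0.23 -0.22 -0.04 -0.3  -0.01] t 19.85 tcp [557.5 -45.4 105. ] open 0.182
0 rim [231.38 215.   252.   756.  ] F [ 2.4  -0.33  0.11 -0.06 -0.36 -0.05] t 20.0 tcp [557.4 -45.4 104.9] open 0.18
```

Gripped. The rim row in the scene camera is steady at 231.38, and the drop should shift it by about 1.7 px. Taking the axis as (583,-75.5) and the handle at 130°, I'll turn the first 40° counter-clockwise, with the hand 4 mm lower.

send_rows --series '[[[0,0,0],[0,0,-4],1],[[0,0,0],[-2.5,-2.3,-4],1],[[0,0,0],[-4.8,-4.8,-4],1],[[0,0,0],[-6.9,-7.5,-4],1],[[0,0,0],[-8.8,-10.5,-4],1],[[0,0,0],[-10.4,-13.6,-4],1],[[0,0,0],[-11.7,-16.8,-4],1],[[0,0,0],[-12.7,-20.1,-4],1],[[0,0,0],[-13.5,-23.6,-4],1],[[0,0,0],[-13.5,-23.6,-4],1]]'

```text
time_s: 21.25
eef_pos: [0.5421, -0.0694, 0.1001]
eef_rot: [-0.001, 0.654, 0.756, -0.001]
wrist_force: [-6.7, -0.5, 1.3]
opening: 0.176
grasp_force: 58.8
```

```bash
python3 -c "
from h import *
rim('170')"
```

```text
170 rim [159.48 237.   280.   970.67] F [-5.46  0.6   0.2   0.1   0.75  0.03] t 21.4 tcp [542.1 -69.4 100.1] open 0.178
```

send_rows --series '[[[0,0,0],[-2.2,-3.5,0],1],[[0,0,0],[-2.3,-7.3,0],1],[[0,0,0],[-2.3,-7.3,0],1]]'

```text
time_s: 21.78
eef_pos: [0.5412, -0.0773, 0.1009]
eef_rot: [0.0, 0.654, 0.756, -0.001]
wrist_force: [-2.4, -2.3, 0.8]
opening: 0.181
grasp_force: 58.8
```

```bash
python3 - <<'E'
s=open('h.py').read()
s=s.replace("y[:, :20]=0","y[:,:28]=0;y[:,76:]=0;y[:60]=0;y[110:]=0")
open('h.py','w').write(s)
from h import *
rim('180')
E
```

```text
180 rim [231.36 215.   252.   744.67] F [-2.87 -2.8   0.67 -0.37  0.45 -0.  ] t 21.925 tcp [541.2 -77.  100.8] open 0.181
```

send_rows --series '[[[0,0,0],[0.1,-3.5,0],1],[[0,0,0],[0.6,-6.9,0],1],[[0,0,0],[0.6,-6.9,0],1]]'

```text
time_s: 22.3
eef_pos: [0.5417, -0.0835, 0.1006]
eef_rot: [-0.0, 0.654, 0.756, -0.0]
wrist_force: [-4.3, -1.5, -0.5]
opening: 0.179
grasp_force: 58.8
```

```bash
python3 -c "
from h import *
rim('190')"
```

```text
190 rim [232.95 215.   252.   745.33] F [-4.15 -2.69 -0.27 -0.34  0.67 -0.  ] t 22.45 tcp [541.7 -83.5 100.7] open 0.179
```

The drop shows clearly: the rim row went from 231.36 to 232.95 and Fz fell by 0.9 N, somewhere between 180° and 190°, so near 185°. I'll turn forward (clockwise) straight away, finishing one full turn on at 185° with the hand sinking along.

send_rows --series '[[[0,0,0],[-1.1,6.7,-0.2],1],[[0,0,0],[-0.5,13.6,-0.4],1],[[0,0,0],[1.3,20.4,-0.6],1],[[0,0,0],[4.3,26.7,-0.8],1],[[0,0,0],[8.3,32.4,-1],1],[[0,0,0],[13.2,37.3,-1.2],1],[[0,0,0],[18.9,41.3,-1.4],1],[[0,0,0],[25.2,44.3,-1.6],1],[[0,0,0],[32,46.1,-1.8],1],[[0,0,0],[38.9,46.7,-2],1]]'

```text
time_s: 23.7
eef_pos: [0.5813, -0.0375, 0.0988]
eef_rot: [0.001, 0.654, 0.756, -0.001]
wrist_force: [-1.0, -9.9, -1.5]
opening: 0.18
grasp_force: 58.8
```

```bash
python3 -c "
from h import *
rim('90')"
```

```text
90 rim [236. 215. 252. 747.] F [ 0.94 -8.39 -1.35 -1.24 -0.13  0.01] t 23.85 tcp [581.7 -37.5  98.8] open 0.177
```

The rim reading of 236 is lower than expected, so I'll check it against the picture.

```bash
python3 - <<'E'
from h import *
d=snap('scene','scene7.png');show('scene',['wheel_top','boss_top','grip_center'])
snap('top');show('top',['wheel_top','grip_center']);snap('wrist');show('wrist',['wheel_top'])
a=cv2.imread('pics/scene6.png')[150:250,190:290];b=cv2.imread('pics/scene7.png')[150:250,190:290]
cv2.imwrite('pics/c7.png',cv2.resize(np.hstack([a,b]),(800,400),interpolation=cv2.INTER_CUBIC))
st()
E
```

```text
scene L wheel_top 0.78 [581.0, -72.0, 75.0]
scene L boss_top 0.66 [581.0, -73.0, 64.0]
scene L grip_center 0.38 [583.0, -35.0, 107.0]
top L wheel_top 0.41 [584.0, -73.0, 74.0]
top L grip_center 0.5 [744.0, 211.0, 2.0]
wrist L wheel_top 0.79 [582.0, -76.0, 80.0]
{'time_s': 24.3, 'q': [-0.267, 0.347, 1.69, -0.002, 1.103, -0.41], 'eef_pos': [0.582, -0.038, 0.099], 'eef_rot': [0.001, 0.654, 0.756, -0.0], 'wrist_force': [0.323, -8.6, -1.73], 'torque': [-1.238, -0.1, -0.044], 'grasp_force': 58.819, 'opening': 0.186}
```

View pics/c7.png

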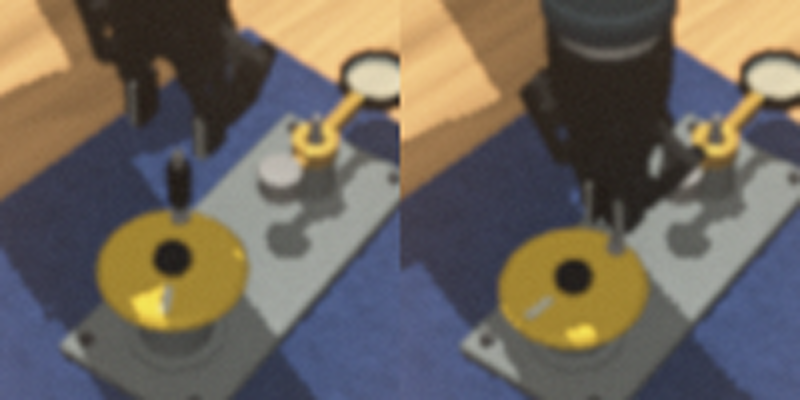

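The picture shows the wheel clearly lower, by more than a third of a turn should give. I'll measure the sink with the calibration before going on.

```bash
python3 - <<'E'
from h import *
def proj(d,p):
    q=np.array(d['orientation']);c=R.from_quat(q[[1,2,3,0]]).inv().apply(np.array(p)-d['xyz']);K=d['camera_matrix'];return np.array([K[0,2]+K[0,0]*c[0]/-c[2],K[1,2]-K[1,1]*c[1]/-c[2]])
d=camera('scene')
for z in(.088,.081,.074,.068): # lowest rim row of disc top/bottom
    a=np.linspace(0,6.28,200);f=lambda zz:max(proj(d,[.582+.05*np.cos(t),-.0755+.05*np.sin(t),zz])[1] for t in a)
    print(z,round(f(z),2),round(f(z-.012),2),np.round(proj(d,[.582,-.0755,z+.01]),2))
rim('now')
def hub(im):
    g=im[:,:,::-1].astype(float);x=g[150:250,190:290].max(2)
    y=(cv2.cvtColor(im,cv2.COLOR_BGR2HSV)) if 0 else None
    m=(x<70).astype(np.uint8);n,l,s,c=cv2.connectedComponentsWithStats(m)
    return [(s[i,4],np.round(c[i]+[190,150],2)) for i in range(1,n) if 20<s[i,4]<200 and 220<c[i][0]+190<245]
for f in('scene6','scene7'): print(f,hub(cv2.imread('pics/%s.png'%f)))
E
```

```text
0.088 230.74 233.62 [232.12 213.01]
0.081 232.43 235.27 [232.2  214.74]
0.074 234.09 236.91 [232.28 216.45]
0.068 235.51 238.3 [232.35 217.91]
now rim [236.01 215.   252.   747.33] F [ 0.76 -7.73 -1.17 -1.24 -0.15 -0.01] t 24.5 tcp [581.5 -37.5  98.9] open 0.182
scene6 [(np.int32(64), array([234.45, 196.03])), (np.int32(53), array([232.57, 214.19]))]
scene7 [(np.int32(55), array([232.93, 218.65]))]
```

send_rows --series '[[[0,0,0],[3.5,-1.2,-3],1],[[0,0,0],[7,-1.6,-5],1],[[0,0,0],[13.8,-3.4,-7],1],[[0,0,0],[20.1,-6.4,-8],1],[[0,0,0],[20.1,-6.4,-8],1]]'

```text
time_s: 25.12
eef_pos: [0.6013, -0.043, 0.0906]
eef_rot: [-0.0, 0.654, 0.756, -0.0]
wrist_force: [-0.8, -3.0, -0.5]
opening: 0.18
grasp_force: 58.9
```

```bash
cat >> h.py <<'E'
def hub():
    im=camera('scene')['pixels'].astype(float)
    x=im[200:240,215:255].max(2);m=(x<70).astype(np.uint8);n,l,s,c=cv2.connectedComponentsWithStats(m)
    print('hub',[(int(s[i,4]),np.round(c[i]+[215,200],2)) for i in range(1,n) if s[i,4]>15])
E
python3 -c "
from h import *
rim('60');hub();snap('wrist');show('wrist',['wheel_top']);show('scene',['wheel_top'])"
```

```text
60 rim [235.86 215.   252.   717.33] F [-1.06 -4.2  -0.42 -0.69  0.26  0.02] t 25.275 tcp [600.9 -42.8  90.8] open 0.173
hub [(169, array([247.53, 205.39])), (55, array([232.93, 218.65]))]
scene L wheel_top 0.83 [584.0, -71.0, 76.0]
```

The sink is about 18.4 mm by three independent measures: the hub, the rim and the sleeve spring. It doesn't change with turning, so the wheel seems to have slid deeper than the thread should allow. I'll try lifting gently to find out whether the spindle is free or held.

send_rows --series '[[[0,0,0],[0,0,4],1],[[0,0,0],[0,0,8],1],[[0,0,0],[0,0,11],1],[[0,0,0],[0,0,13],1],[[0,0,0],[0,0,15],1],[[0,0,0],[0,0,15],1]]'

```text
time_s: 26.22
eef_pos: [0.6007, -0.0427, 0.1055]
eef_rot: [-0.0, 0.654, 0.756, -0.0]
wrist_force: [-2.2, -2.8, -4.8]
opening: 0.178
grasp_force: 58.7
```

```bash
python3 -c "
from h import *
rim('60up');hub()"
```

```text
60up rim [235.7 215.  252.  735. ] F [-1.52 -2.98 -5.07 -0.5   0.24  0.01] t 26.375 tcp [600.7 -42.7 105.4] open 0.179
hub [(119, array([247.5 , 203.84])), (54, array([232.85, 218.65]))]
```

send_rows --series '[[[0,0,0],[0,0,2],1],[[0,0,0],[0,0,4],1],[[0,0,0],[0,0,5],1],[[0,0,0],[0,0,5],1]]'

```text
time_s: 26.92
eef_pos: [0.6007, -0.0427, 0.1105]
eef_rot: [-0.0, 0.654, 0.756, -0.0]
wrist_force: [-1.1, -2.6, -8.1]
opening: 0.179
grasp_force: 58.6
```

```bash
python3 -c "
from h import *
rim('60up5');hub()"
```

```text
60up5 rim [234.61 215.   251.   747.  ] F [-1.44 -2.67 -8.18 -0.48  0.2   0.03] t 27.075 tcp [600.7 -42.7 110.5] open 0.18
hub [(99, array([247.84, 203.33])), (54, array([232.65, 217.44]))]
```

The wheel lifts by hand: it rose about 5 mm at 8 N, so the spindle isn't held by the thread at this height. I'll lift a little more to see whether something stops it from above.

send_rows --series '[[[0,0,0],[0,0,1.5],1],[[0,0,0],[0,0,3],1],[[0,0,0],[0,0,4],1],[[0,0,0],[0,0,4],1]]'

```text
time_s: 27.62
eef_pos: [0.5995, -0.0423, 0.1119]
eef_rot: [-0.002, 0.654, 0.756, -0.001]
wrist_force: [3.4, -3.6, -28.5]
opening: 0.181
grasp_force: 59.1
```

```bash
python3 -c "
from h import *
rim('60up9');hub()"
```

```text
60up9 rim [234.36 215.   251.   744.33] F [ 4.020e+00 -3.210e+00 -2.744e+01 -6.200e-01 -7.600e-01 -2.000e-02] t 27.775 tcp [599.4 -42.3 111.8] open 0.181
hub [(85, array([247.68, 202.95])), (52, array([232.77, 217.19]))]
```

The wheel is now stopped from above at a sink of about 12.3 mm, with 27 N on the wrist. So the spindle has slipped under the thread flank instead of riding on it. I'll ease the lift and turn back toward the drop while carrying the weight, watching where it frees.

send_rows --series '[[[0,0,0],[0,0,-4],1],[[0,0,0],[-6.3,3,-4],1],[[0,0,0],[-13.1,4.8,-4],1],[[0,0,0],[-20,5.4,-4],1],[[0,0,0],[-26.9,4.8,-4],1],[[0,0,0],[-33.7,3,-4],1],[[0,0,0],[-40,0,-4],1],[[0,0,0],[-40,0,-4],1]]'

```text
time_s: 28.82
eef_pos: [0.5607, -0.0433, 0.1113]
eef_rot: [0.0, 0.654, 0.756, -0.0]
wrist_force: [1.7, -4.6, -4.7]
opening: 0.179
grasp_force: 61.7
```

```bash
python3 -c "
from h import *
rim('120');hub()"
```

```text
120 rim [234.47 215.   252.   750.  ] F [ 0.8  -3.6  -5.35 -0.58 -0.22  0.02] t 28.975 tcp [561.1 -43.  111.1] open 0.181
hub [(56, array([232.88, 217.3 ]))]
```

send_rows --series '[[[0,0,0],[-5.7,-4,0],1],[[0,0,0],[-10.6,-8.9,0],1],[[0,0,0],[-14.6,-14.6,0],1],[[0,0,0],[-17.6,-20.9,0],1],[[0,0,0],[-19.4,-27.7,0],1],[[0,0,0],[-20,-34.6,0],1],[[0,0,0],[-20,-34.6,2],1],[[0,0,0],[-20,-34.6,4],1],[[0,0,0],[-20,-34.6,4],1]]'

```text
time_s: 30.15
eef_pos: [0.541, -0.0777, 0.1134]
eef_rot: [0.0, 0.655, 0.756, 0.0]
wrist_force: [10.5, -2.9, -16.2]
opening: 0.178
grasp_force: 60.4
```

```bash
python3 -c "
from h import *
rim('180');hub()"
```

```text
180 rim [233.87 215.   252.   754.33] F [ 1.066e+01 -2.460e+00 -1.569e+01 -4.000e-01 -1.600e+00 -1.000e-02] t 30.3 tcp [541.  -77.7 113.4] open 0.183
hub [(20, array([218. , 201.2])), (23, array([225.04, 201.83])), (54, array([232.7 , 216.63]))]
```

send_rows --series '[[[0,0,0],[0,0,-2],1],[[0,0,0],[0.1,-3.5,-2],1],[[0,0,0],[0.6,-6.9,-2],1],[[0,0,0],[0.6,-6.9,1],1],[[0,0,0],[0.6,-6.9,1],1]]'

```text
time_s: 30.98
eef_pos: [0.5415, -0.084, 0.1138]
eef_rot: [-0.0, 0.655, 0.756, 0.001]
wrist_force: [12.5, -0.4, -19.7]
opening: 0.179
grasp_force: 60.2
```

```bash
python3 -c "
from h import *
rim('190');hub()"
```

```text
190 rim [233.8 215.  252.  749. ] F [ 12.62  -0.22 -19.3   -0.11  -1.92  -0.06] t 31.125 tcp [541.5 -83.9 113.8] open 0.182
hub [(26, array([217.31, 202.54])), (29, array([223.86, 202.38])), (54, array([232.61, 216.61]))]
```

send_rows --series '[[[0,0,0],[0,0,-3],1],[[0,0,0],[0.7,-3.5,-3],1],[[0,0,0],[1.8,-6.8,-3],1],[[0,0,0],[1.8,-6.8,0],1],[[0,0,0],[1.8,-6.8,1],1],[[0,0,0],[1.8,-6.8,1],1]]'

```text
time_s: 31.92
eef_pos: [0.543, -0.0901, 0.114]
eef_rot: [-0.001, 0.655, 0.756, 0.001]
wrist_force: [13.9, 1.3, -23.4]
opening: 0.181
grasp_force: 59.7
```

```bash
python3 -c "
from h import *
rim('200');hub()"
```

```text
200 rim [233.74 215.   252.   759.67] F [ 13.71   1.55 -23.81   0.07  -2.21  -0.09] t 32.075 tcp [542.9 -90.1 114. ] open 0.181
hub [(21, array([216.1 , 203.05])), (40, array([222.55, 202.48])), (56, array([232.75, 216.55]))]
```

send_rows --series '[[[0,0,0],[0,0,-3],1],[[0,0,0],[0,0,-7],1],[[0,0,0],[0,0,-11],1],[[0,0,0],[0,0,-11],1]]'

```text
time_s: 32.62
eef_pos: [0.5433, -0.0909, 0.1058]
eef_rot: [-0.0, 0.654, 0.756, 0.0]
wrist_force: [3.7, 3.1, -1.2]
opening: 0.181
grasp_force: 62.4
```

```bash
python3 -c "
from h import *
rim('200dn');hub()"
```

```text
200dn rim [234.52 215.   252.   757.67] F [ 3.09  2.78 -1.64  0.4  -0.52 -0.  ] t 32.775 tcp [543.3 -91.  106. ] open 0.181
hub [(89, array([220.88, 203.24])), (56, array([232.75, 217.43]))]
```

At 200° the wheel rests at 13.2 mm, which is one pitch deeper than it should, and it is stopped from above along a 7 mm/turn helix. So the spindle is sitting one thread lower. I'll sweep forward with a light lift to find where it can come back up.

send_rows --series '[[[0,0,0],[0,0,4],1],[[0,0,0],[0,0,8],1],[[0,0,0],[-1.1,3.5,8],1],[[0,0,0],[-1.8,6.8,8],1],[[0,0,0],[-2.4,13.7,8],1],[[0,0,0],[-2.3,17.1,8],1],[[0,0,0],[-1.8,20.6,8],1],[[0,0,0],[-1,24,8],1],[[0,0,0],[0,27.4,8],1]]'

```text
time_s: 33.95
eef_pos: [0.5431, -0.0652, 0.1129]
eef_rot: [0.001, 0.654, 0.756, -0.001]
wrist_force: [4.9, -5.2, -10.3]
opening: 0.176
grasp_force: 61.3
```

```bash
python3 -c "
from h import *
rim('160');hub()"
```

```text
160 rim [233.97 215.   252.   743.67] F [  7.18  -2.02 -11.65  -0.38  -1.16  -0.  ] t 34.1 tcp [543.2 -64.7 112.9] open 0.179
hub [(56, array([232.86, 216.66]))]
```

send_rows --series '[[[0,0,0],[1.4,3.2,0],1],[[0,0,0],[3,6.3,-0.2],1],[[0,0,0],[4.9,9.2,-0.3],1],[[0,0,0],[7,12,-0.4],1],[[0,0,0],[9.4,14.6,-0.5],1],[[0,0,0],[11.9,16.9,-0.6],1],[[0,0,0],[14.7,19,-0.7],1],[[0,0,0],[17.6,20.9,-0.8],1],[[0,0,0],[17.6,20.9,-0.8],1]]'

```text
time_s: 35.28
eef_pos: [0.5603, -0.0435, 0.112]
eef_rot: [-0.0, 0.654, 0.756, -0.001]
wrist_force: [3.7, -3.5, -12.0]
opening: 0.179
grasp_force: 61.2
```

```bash
python3 -c "
from h import *
rim('120');hub()"
```

```text
120 rim [234.32 215.   252.   745.33] F [  3.41  -4.1  -11.86  -0.73  -0.62  -0.03] t 35.425 tcp [560.3 -43.5 111.9] open 0.176
hub [(52, array([232.81, 216.98]))]
```

send_rows --series '[[[0,0,0],[6.3,3,-0.1],1],[[0,0,0],[9.7,4,-0.2],1],[[0,0,0],[13.1,4.8,-0.3],1],[[0,0,0],[16.5,5.2,-0.4],1],[[0,0,0],[20,5.4,-0.6],1],[[0,0,0],[23.5,5.2,-0.7],1],[[0,0,0],[26.9,4.8,-0.8],1],[[0,0,0],[33.7,3,-1],1],[[0,0,0],[40,0,-1.2],1],[[0,0,0],[40,0,-1.2],1]]'

```text
time_s: 36.72
eef_pos: [0.6014, -0.0432, 0.1112]
eef_rot: [0.0, 0.654, 0.756, 0.0]
wrist_force: [1.1, -4.6, -14.6]
opening: 0.176
grasp_force: 61.0
```

```bash
python3 - <<'E'
from h import *
rim('60');hub();snap('wrist','w8.png');show('wrist',['wheel_top'])
snap('scene','scene8.png');show('scene',['wheel_top','grip_center'])
snap('top');show('top',['wheel_top'])
b=cv2.imread('pics/scene8.png')[140:260,180:300]
cv2.imwrite('pics/c8.png',np.hstack([cv2.resize(b,(360,360),interpolation=cv2.INTER_CUBIC),cv2.resize(cv2.imread('pics/w8.png')[120:384,120:400],(382,360))]))
E
```

```text
60 rim [234.45 215.   252.   745.33] F [ 1.560e+00 -4.560e+00 -1.519e+01 -7.200e-01 -2.600e-01 -1.000e-02] t 36.875 tcp [600.9 -42.9 111.2] open 0.18
hub [(102, array([247.52, 203.23])), (54, array([232.85, 217.33]))]
wrist L wheel_top 0.68 [581.0, -75.0, 86.0]
scene L wheel_top 0.76 [580.0, -71.0, 82.0]
scene L wheel_top 0.66 [529.0, 329.0, -1.0]
scene L grip_center 0.49 [600.0, -40.0, 122.0]
top L wheel_top 0.5 [587.0, -75.0, 81.0]
```

View pics/c8.png

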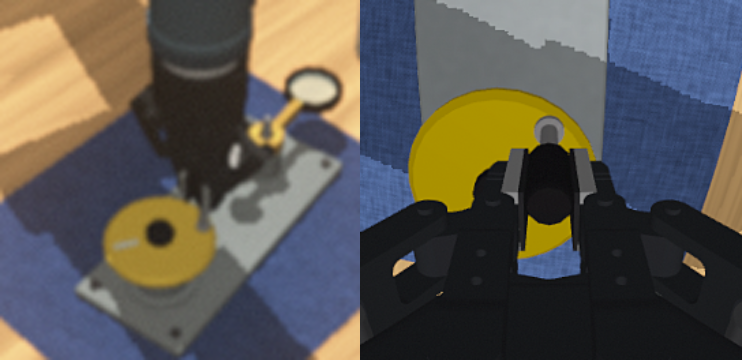

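The picture shows the fingers still holding the sleeve and the wheel about 13 mm down, and there is no gap between 200° and 60°. The remaining place to test is the thread's start near the backward end, at about 205° to 213°, so I'll go back there and lift lightly.

send_rows --series '[[[0,0,0],[-6.3,3,-1],1],[[0,0,0],[-13.1,4.8,-1],1],[[0,0,0],[-20,5.4,-1],1],[[0,0,0],[-26.9,4.8,-1],1],[[0,0,0],[-33.7,3,-0.5],1],[[0,0,0],[-40,0,0],1],[[0,0,0],[-45.7,-4,0],1],[[0,0,0],[-50.6,-8.9,0],1],[[0,0,0],[-54.6,-14.6,0.5],1],[[0,0,0],[-57.6,-20.9,1],1]]'

```text
time_s: 38.52
eef_pos: [0.5437, -0.0635, 0.1133]
eef_rot: [0.0, 0.654, 0.756, 0.001]
wrist_force: [9.0, 3.2, -14.1]
opening: 0.179
grasp_force: 61.1
```

send_rows --series '[[[0,0,0],[-1.8,-6.8,0],1],[[0,0,0],[-2.4,-13.7,0],1],[[0,0,0],[-1.8,-20.6,0.5],1],[[0,0,0],[0,-27.4,1],1],[[0,0,0],[1.3,-30.6,1],1],[[0,0,0],[3,-33.7,1],1],[[0,0,0],[3,-33.7,2],1],[[0,0,0],[3,-33.7,2],1]]'

```text
time_s: 39.52
eef_pos: [0.546, -0.097, 0.1136]
eef_rot: [-0.001, 0.654, 0.756, 0.0]
wrist_force: [7.4, 2.2, -16.3]
opening: 0.186
grasp_force: 60.7
```

```bash
python3 -c "
from h import *
rim('210');hub()"
```

```text
210 rim [233.83 215.   252.   762.  ] F [ 7.300e+00  1.950e+00 -1.663e+01  2.000e-01 -1.200e+00 -1.000e-02] t 39.675 tcp [546.  -97.  113.6] open 0.183
hub [(82, array([220.34, 203.26])), (55, array([232.67, 216.56]))]
```

There's no way up there either. I'll go forward again as asked, holding the wheel up lightly against the flank, and watch the depth as it turns.

send_rows --series '[[[0,0,0],[-3,6.3,-0.5],1],[[0,0,0],[-4.8,13.1,-0.8],1],[[0,0,0],[-5.4,20,-1],1],[[0,0,0],[-4.8,26.9,-1.2],1],[[0,0,0],[-3,33.7,-1.3],1],[[0,0,0],[0,40,-1.4],1],[[0,0,0],[4,45.7,-1.6],1],[[0,0,0],[8.9,50.6,-1.7],1],[[0,0,0],[14.6,54.6,-1.8],1],[[0,0,0],[20.9,57.6,-2],1]]'

```text
time_s: 40.98
eef_pos: [0.566, -0.0406, 0.1122]
eef_rot: [-0.001, 0.654, 0.756, -0.002]
wrist_force: [0.4, -5.8, -9.1]
opening: 0.182
grasp_force: 61.7
```

send_rows --series '[[[0,0,0],[6.8,1.8,-0.2],1],[[0,0,0],[13.7,2.4,-0.4],1],[[0,0,0],[20.6,1.8,-0.6],1],[[0,0,0],[27.4,0,-0.8],1],[[0,0,0],[33.7,-3,-1],1],[[0,0,0],[39.4,-7,-1.2],1],[[0,0,0],[44.3,-11.9,-1.4],1],[[0,0,0],[48.3,-17.6,-1.6],1],[[0,0,0],[51.3,-23.9,-1.8],1],[[0,0,0],[53.1,-30.7,-2],1]]'

```text
time_s: 42.22
eef_pos: [0.6204, -0.0704, 0.1106]
eef_rot: [-0.0, 0.654, 0.756, 0.0]
wrist_force: [-3.7, 6.5, -11.1]
opening: 0.177
grasp_force: 61.4
```

```bash
python3 -c "
from h import *
rim('10');hub()"
```

```text
10 rim [234.62 215.   251.   592.33] F [  0.42  -1.93 -15.87  -0.31  -0.12  -0.02] t 42.375 tcp [620.6 -71.5 110.2] open 0.178
hub [(323, array([244.22, 207.23])), (59, array([232.95, 217.36]))]
```

send_rows --series '[[[0,0,0],[0.6,-6.9,-0.3],1],[[0,0,0],[0,-13.8,-0.5],1],[[0,0,0],[-1.8,-20.6,-0.7],1],[[0,0,0],[-4.8,-26.9,-0.9],1],[[0,0,0],[-8.8,-32.6,-1.1],1],[[0,0,0],[-13.7,-37.5,-1.3],1],[[0,0,0],[-19.4,-41.5,-1.5],1],[[0,0,0],[-25.7,-44.5,-1.7],1],[[0,0,0],[-32.5,-46.3,-1.9],1],[[0,0,0],[-39.4,-46.9,-2.1],1]]'

```text
time_s: 43.68
eef_pos: [0.5829, -0.1178, 0.1112]
eef_rot: [0.002, 0.654, 0.756, 0.001]
wrist_force: [0.4, 6.9, -1.8]
opening: 0.177
grasp_force: 62.4
```

```bash
python3 -c "
from h import *
rim('-90');hub()"
```

```text
-90 rim [234.3  215.   252.   531.67] F [-1.12  4.3  -1.92  0.71  0.21  0.01] t 43.825 tcp [ 581.9 -117.8  110.8] open 0.18
hub [(459, array([226.49, 209.14]))]
```

send_rows --series '[[[0,0,0],[-6.9,0.6,-0.2],1],[[0,0,0],[-13.7,2.4,-0.4],1],[[0,0,0],[-20,5.4,-0.6],1],[[0,0,0],[-25.7,9.4,-0.8],1],[[0,0,0],[-30.6,14.3,-1],1],[[0,0,0],[-34.6,20,-1.2],1],[[0,0,0],[-37.6,26.3,-1.4],1],[[0,0,0],[-39.4,33.1,-1.6],1],[[0,0,0],[-39.8,36.5,-1.8],1],[[0,0,0],[-39.8,36.5,-1.8],1]]'

```text
time_s: 45.12
eef_pos: [0.5412, -0.0803, 0.1069]
eef_rot: [-0.0, 0.654, 0.756, 0.0]
wrist_force: [4.2, 1.5, -2.0]
opening: 0.177
grasp_force: 62.4
```

```bash
python3 -c "
from h import *
rim('-175');hub();show('scene',['wheel_top']);snap('top');show('top',['wheel_top','magnifier','lens']);snap('wrist');show('wrist',['wheel_top'])"
```

```text
-175 rim [234.58 215.   252.   750.  ] F [ 4.42  1.94 -2.1   0.3  -0.69 -0.02] t 45.275 tcp [541.1 -80.6 106.8] open 0.178
hub [(36, array([217.69, 202.56])), (34, array([224.88, 202.5 ])), (55, array([232.67, 217.44]))]
scene L wheel_top 0.66 [583.0, -72.0, 79.0]
top L wheel_top 0.61 [586.0, -76.0, 80.0]
top L magnifier 0.79 [392.0, -342.0, 1.0]
top L magnifier 0.71 [562.0, 93.0, 45.0]
top L magnifier 0.43 [586.0, -74.0, 83.0]
top L lens 0.77 [548.0, 179.0, 55.0]
top L lens 0.63 [379.0, -409.0, 7.0]
wrist L wheel_top 0.68 [585.0, -75.0, 83.0]
```

The wheel came back up into the right thread between 10° and -90°. It now stands one full turn on at about 184°, sunk 13.4 mm by image (the drop itself read 6.6 for a nominal 7), with only the sleeve spring's 2 N on it. I'll check that it holds still, then hand in.

```bash
python3 - <<'E'
from h import *
for i in range(5): rim('hold')
hub()
show('scene',['magnifier','lens','jar','canister','specimen_box'])
E
```

```text
hold rim [234.57 215.   252.   754.  ] F [ 4.61  2.22 -1.61  0.33 -0.74 -0.02] t 45.825 tcp [541.2 -80.9 106.9] open 0.178
hold rim [234.56 215.   252.   755.  ] F [ 4.68  2.12 -2.09  0.34 -0.75 -0.01] t 45.975 tcp [541.2 -80.9 106.9] open 0.175
hold rim [234.57 215.   252.   753.67] F [ 4.57  2.05 -1.66  0.36 -0.79 -0.01] t 46.125 tcp [541.2 -80.9 106.9] open 0.179
hold rim [234.57 215.   252.   753.67] F [ 4.    1.97 -1.79  0.34 -0.72 -0.04] t 46.275 tcp [541.1 -80.9 106.9] open 0.173
hold rim [234.57 215.   252.   755.  ] F [ 4.38  2.34 -1.43  0.32 -0.76 -0.04] t 46.425 tcp [541.2 -80.9 106.9] open 0.179
hub [(36, array([217.56, 202.64])), (34, array([224.88, 202.5 ])), (54, array([232.61, 217.39]))]
scene L magnifier 0.9 [394.0, -347.0, -2.0]
scene L magnifier 0.73 [562.0, 92.0, 51.0]
scene L lens 0.89 [545.0, 183.0, 54.0]
scene L lens 0.66 [382.0, -406.0, 1.0]
scene L jar 0.65 [529.0, 332.0, 0.0]
scene L canister 0.9 [738.0, -237.0, 1.0]
scene L specimen_box 0.95 [744.0, 207.0, -1.0]
```

```bash
python3 -c "
from bench import ctrl
print(ctrl.hand_in())"
```

```text
the job is handed in; nothing more can be done
None
```

I handed the job in at about 46 s: the magnifier hangs on the post with its lens away from the wheel, and the handle is still gripped one turn past the drop, sunk about 13.4 mm by image (14 expected). However, on the first forward turn the spindle slipped about one thread too deep, so I turned it back past the drop with some lifting and repeated the full turn, not one clean turn straight after the drop. I also viewed 12 pictures, two over the limit of 10.

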